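# Read the label of the bento box on the lazy susan

### The job

Push the lazy susan round by its upright peg, without touching the bento box, until the labelled end of the box faces squarely across to the bar stand where the hand scanner hangs. Then lift the scanner off, point its window square at the middle of the label from about 80 mm away and hold it steady there for at least two seconds. Hang the scanner back astride the bar, level and let go, leaving the box as turned on the lazy susan and the other things on the trolley where they were.

Things in the scene. Friction and masses are not known exactly. Their poses are not given: they have to be found in the camera images.
- turntable: White plastic lazy susan on the left (+y) part of the top: round platter 300 mm across, its upper face 30 mm above the trolley top, turning both ways about a vertical axis on a fixed foot. It stays where it is left (about 1 N at the peg turns it) and hardly coasts. Origin: on the turning axis at trolley-top level. This frame is the foot's and does not turn with the platter.
- peg_top (a point): Centre of the top of the platter's upright steel peg: round, 22 mm thick, 100 mm tall above the platter (top 130 mm above the trolley top), 130 mm from the turning axis. It turns with the platter and stands about 35 mm off the unlabelled end of the box, roughly across the axis from the label (within 10 degrees). At the start it is on the robot's side of the axis.
- bento: Two-tier grey bento box with black clip-on lid, 174 (x) by 106 over the clips (y) by 85 mm high, about 0.5 kg, loose near the middle of the platter and carried round by friction. Origin: centre of its underside; +x points out of the labelled end. At the start that end points away from the robot; 40 to 155 degrees of turning, clockwise from above, bring it to face the stand.
- label (a point): Centre of the white paper label with dark bars, 64 mm wide by 44 mm high, on the +x end face of the bento box, 45 mm above the box's underside (75 mm above the trolley top). Axes as the box: +x is the outward normal of the label.
- stand: Steel flat bar on a wooden foot, fixed, on the right (-y) part of the top. The level bar runs along the stand's x axis, 24 mm wide, 8 mm thick, its top 100 mm above the trolley top; 268 mm free between the end posts; foot 320 x 70 x 12 mm. Origin: centre of the foot at trolley-top level; +y points to the lazy susan's side.
- bar_mid (a point): Middle of the bar's top face.
- scanner: Grey hand scanner, 155 mm long (x), 0.25 kg, astride the bar, its window towards the lazy susan. Barrel 34 mm wide (y, grip it here from above), 40 mm high, x = -75 to 50; head 46 mm wide, x = 50 to 80. Two legs below leave a 36 mm gap (x = -18 to 18) for the bar: front leg 8 mm thick, 32 long; rear handle 24 thick, 36 long. Origin: barrel's underside midway between the legs, the seat on the bar.
- nose (a point): Centre of the scanner's window, 80 mm ahead of (+x) and 20 mm above the scanner's origin. Axes as the scanner: the beam runs straight along +x, z up. The scanner's centre of mass is within 6 mm of its origin along x, so it sits level on the bar.
- mortar: White ceramic mortar, 110 mm across, 75 mm high, bystander. Origin: centre of its underside.
- pestle: White ceramic pestle lying down, 141 mm, bystander.
- opener: Flat steel bottle opener lying down, about 140 mm long, 6 mm thick, bystander between robot, stand and lazy susan.
- cloche: Glass cloche 190 mm across, 195 mm high, on a small wooden board, bystander at the left. Origin: centre of its underside.
- mug: Ceramic mug, 80 mm across, 90 mm high, bystander at the right.
- jar: Glass jar, 72 mm across, 100 mm high, bystander at the near left.
- case: Black chopstick case lying down, 220 x 30 x 18 mm, bystander at the near right.
There are look-alikes about, which are no part of the job. Leave any brown look-alike of the scanner alone.

How it is judged:
On the way, in this order (a step that is already met when the one before it is completed fails the run):
1. the box rests on the lazy susan with its labelled end facing the bar stand (square to the bar within 23 degrees, or pointing at its middle within 60 mm) (x of bar_mid in the frame of label above 0 m and (angle between the x axis of bento and the y axis of stand, either way round below 0.4 rad or y of bar_mid in the frame of label between -0.06 and 0.06 m) and horizontal distance between bento and turntable below 0.04 m and angle between bento's own z axis and vertical below 0.08 rad and angular speed of bento below 0.15 rad/s), for 0.3 s.
2. the held scanner points square at the label, steady for 2 s (beam within 15 mm of its middle each way, within 17 degrees of square, window 40 to 120 mm off) (x of label in the frame of nose between 0.04 and 0.12 m and y of label in the frame of nose between -0.015 and 0.015 m and z of label in the frame of nose between -0.015 and 0.015 m and x of nose in the frame of label above 0.03 m and angle between the x axis of scanner and the x axis of bento, either way round below 0.3 rad and linear speed of scanner below 0.03 m/s and angular speed of scanner below 0.25 rad/s and contact force between the fingers and scanner above 1 N), for 2 s.
3. the scanner is back astride the bar (y of scanner in the frame of stand between -0.012 and 0.012 m and x of scanner in the frame of stand between -0.11 and 0.11 m and z of scanner in the frame of stand between 0.095 and 0.106 m and angle between scanner's own z axis and vertical below 0.12 rad and contact force between scanner and stand above 0.5 N and linear speed of scanner below 0.02 m/s), for 0.2 s.
At the end, for the whole second after the job is handed in: Scanner let go astride the bar: seat within 6 mm in height, 12 mm across, level within 7 degrees, at rest. Bento upright within 40 mm of the lazy susan's centre, its labelled end still facing the stand (square to the bar within 23 degrees, or pointing at its middle within 60 mm) (all of step 1 and all of step 3); the robot touches nothing.
It fails at once if the robot or the scanner touches the bento box (over 2 N) (contact force between any of the fingers, the arm, scanner and bento above 2 N).
It fails at once if the bento box is tipped (angle between bento's own z axis and vertical above 0.3 rad).
It fails at once if a bystander is moved by more than 40 mm (distance of any of mortar, pestle, opener, cloche, mug, jar, case from where it was at the start of the episode above 0.04 m).
It also fails if it takes over 72 s, if anything falls off the work surface, if the arm or the gripper's body presses on something with over 40 N, if the wrist force passes 120 N, or if a joint passes its speed limit or range.

### The arm

A 7-joint arm with a two-finger parallel gripper is mounted at the origin on the work surface. World frame = base frame: x ahead of the robot, y to its left, z up, the work surface at z = 0. Lengths are in m, angles in rad, forces in N, time in s.
With the tool pointing down it reaches from about 0.425 to 0.95 m from the base axis. Payload 16.7 kg.
Tool frame: the origin (TCP) lies midway between the tips of the shut fingers; the grasp point (between the pads) lies 19 mm behind it; z points along the fingers, y is the line along which they close (so a half turn about z gives the same grasp; the last joint's range is limited). The gripper opens to 94 mm and grips with 3 to 60 N. Pads are 16 mm wide; open, the fingers measure 119 mm over their backs; the gripper's body (75 mm by 177 mm) begins 78 mm behind the grasp point.
Start: joints at [1.109, 0.426, 0.074, 1.606, -0.034, 1.111, -0.067], TCP at [0.207, -0.642, 0.205] pointing down, gripper open.
Joint ranges: [-2.85, 2.85], [-0.5, 2.14], [-1.23, 1.37], [0.21, 2.46], [-1.02, 4.16], [0.16, 2.05], [-2.73, 2.73]. Speed limits (rad/s): [1.89, 1.89, 2.39, 2.39, 3.01, 3.01, 3.01].

### API

Orientations are given as a rotation vector (axis times angle).
In Python, from workcell import telemetry, imaging, close_job gives the robot as it stands.
- The arm moves only by the tool move_arm, never from a script. Its argument "commands" is text: rows parted by semicolons, each of 5 numbers parted by spaces: the finger opening in mm, from 0 to 94, then the shift along the world's x, y, z in mm, then the turn about the world's z in rad. In form: jaw x y z twist; .... A call has 1 to 20 rows; each row shifts and turns the commanded pose from where the row before left it; what a row does not reach is not made up. A row lasts 1/10 s, in which the tool goes at most 50 mm and 8.59 degrees, less where a joint would pass 70% of its speed; a pose out of reach is approached as far as the arm can. A call is refused whole if a number of a shift passes 50 or a number of a turn 0.15, either way. A call with a gripper value outside its range is refused whole. The fingers move at their own pace and stop on an object; "squeeze" is the grip in N (left out, the last holds). Time passes only in rows, so rows that do not move let the fingers close. It gives the time, the measured TCP pose, the force, the opening and the grip force at its end, in the units of the state.
- telemetry.sense(): the state, without advancing time (a new reading comes with each control period).
- imaging.read_camera(name): name is "side" or "top" or "wrist"; returns (picture, depth): 480x640x3 uint8, red, green, blue; 480x640 float32, m along the optical axis (not along the pixel's ray), 0 where there is no reading.
- imaging.calibration(name): a dict with "K" (3x3 intrinsics, pixels), "T" (4x4, takes a point from camera to world coordinates). Camera axes: x right, y down, z forward; pixel columns grow to the right and rows downward; lengths in m; the calibration is good to about 2 mm. A picture is of the moment at which its call begins: read the wrist's pose just before it. calibration takes no time and is no camera call; for the wrist camera it gives the pose at the moment of the call.
- close_job(): hands the job in; it is judged then, once.
The state is a dict: "time_s": time; "qpos": joint angles; "joint_velocities": joint speeds; "joint_efforts": joint torques, N m; "eef_pos": TCP position; "ee_rot": TCP orientation; "force": force on the tool from outside, world axes, zero at the start; "moment": the same for the moment, N m; "width": finger opening in m; "gripper_force": force on a finger pad.
Only numpy, scipy, OpenCV 4.12 (cv2) and the standard library are available. Lean on these libraries where they do the work, as an engineer would, in place of code of your own. Each camera call takes 0.05 s, during which the arm holds its last target. There are 200 camera calls.

## Working session

There is one attempt and no reset: what is moved stays moved. The work goes in short steps, Python scripts to look and compute and a tool call to move; the robot and the scene stay as the last step left them, time stands still between calls to the robot, and variables do not carry over. Pictures are saved under pics/ and viewed, at most 12 in all, crops included, and the job is handed in when it is done.

Besides the shell and the picture viewer there is one more tool, called after ">>>" as name(argument=value, ...) on one line, values as JSON. move_arm: Moves the arm, as the interface text tells. Its arguments: {"type":"object","properties":{"commands":{"type":"string"},"squeeze":{"type":"number"}},"required":["commands"]}

```bash
mkdir -p pics; cat > h.py <<'E'
import numpy as np, cv2
from workcell import telemetry, imaging
def grab(n):
    c=imaging.calibration(n); p,d=imaging.read_camera(n); return p,d,np.array(c["K"]),np.array(c["T"])
def cloud(d,K,T):
    v,u=np.indices(d.shape); P=np.stack([(u-K[0,2])/K[0,0]*d,(v-K[1,2])/K[1,1]*d,d],-1)
    W=P@T[:3,:3].T+T[:3,3]; W[d<=0]=np.nan; return W
E
python3 - <<'E'
from h import *
for n in ["top","side"]:
    p,d,K,T=grab(n); cv2.imwrite(f"pics/{n}0.png",p[:,:,::-1]); np.savez(f"{n}0.npz",p=p,d=d,K=K,T=T)
    print(n,T.round(3).tolist(),K[0,0])
print(telemetry.sense())
E
```

```text
top [[0.003, -0.994, 0.112, 0.311], [-1.0, -0.002, 0.003, -0.031], [-0.003, -0.112, -0.994, 1.842], [0.0, 0.0, 0.0, 1.0]] 599.1459271445165
side [[-0.964, -0.212, 0.16, 0.303], [-0.265, 0.726, -0.635, 0.837], [0.019, -0.654, -0.756, 1.155], [0.0, 0.0, 0.0, 1.0]] 574.9698141254606
{'time_s': 0.1, 'qpos': array([ 1.1094797 ,  0.42670113,  0.07383759,  1.60648681, -0.03405559,
        1.11080358, -0.06709551]), 'joint_velocities': array([ 0.00114472, -0.00251568,  0.00080467, -0.00125601,  0.00259426,
       -0.00061082,  0.00066937]), 'joint_efforts': array([ 8.08682613e-03, -9.37458515e+01,  3.67662728e+00, -4.55038190e+01,
       -4.86396602e-02,  1.69002550e-02,  1.91472907e-05]), 'eef_pos': array([ 0.20694028, -0.64210755,  0.20484887]), 'ee_rot': array([-3.10239605e+00, -4.87660162e-01,  4.55434370e-04]), 'force': array([ 0.50265433,  0.39542769, -0.77803974]), 'moment': array([ 0.01425243, -0.00815327, -0.03140164]), 'gripper_force': 0.0, 'width': 0.09382579787944179}
```

View pics/top0.png

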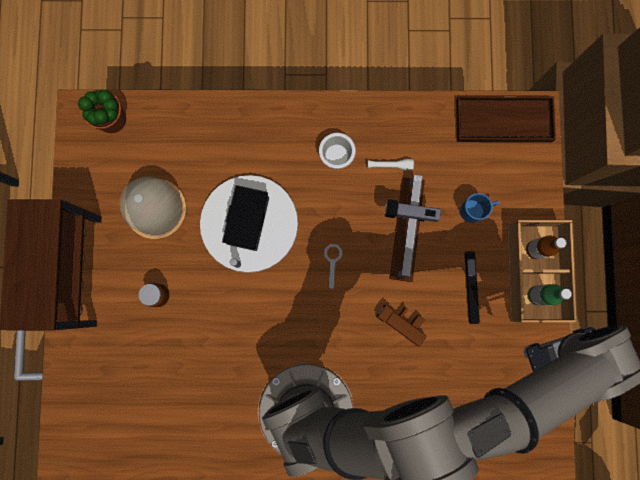

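View pics/side0.png

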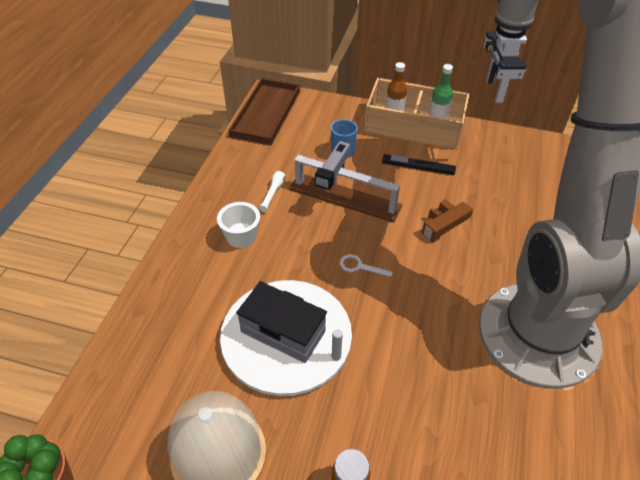

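The top view shows:
- The platter is at (249,223), with its peg at (235,262).
- The box's black lid is at (246,217).
- The bar runs from (416,180) to (402,278).

Two things could be the scanner: the grey one astride the bar at (413,211), and the brown one lying on the table at (402,322). The grey one fits the description; I'll confirm it in a crop.

```bash
python3 - <<'E'
from h import *
z=np.load("top0.npz"); p,d,K,T=[z[k] for k in "pdKT"]
W=cloud(d,K,T); hsv=cv2.cvtColor(p,cv2.COLOR_RGB2HSV)
def reg(x0,x1,y0,y1):
    m=np.zeros(d.shape,bool); m[y0:y1,x0:x1]=1; return m
Z=W[:,:,2]
print("table z",np.nanmedian(Z[330:380,100:200]))
R=reg(190,310,165,280)
pl=R&(hsv[...,1]<60)&(hsv[...,2]>110)&(abs(Z-.03)<.012)
c=max(cv2.findContours(pl.astype(np.uint8),0,1)[0],key=cv2.contourArea)
hull=cv2.convexHull(c)[:,0]; P=W[hull[:,1],hull[:,0]]; P=P[~np.isnan(P[:,0])]
A=np.c_[2*P[:,:2],np.ones(len(P))]; s=np.linalg.lstsq(A,(P[:,:2]**2).sum(1),rcond=None)[0]
print("platter c",s[:2],"r",np.sqrt(s[2]+s[0]**2+s[1]**2), "z",np.nanmedian(Z[pl]))
def rect(m,name):
    Q=W[m][:,:2]; r=cv2.minAreaRect((Q*1000).astype(np.float32)); print(name,m.sum(),np.round(r[0]),np.round(r[1]),round(r[2],1),"z",np.nanmedian(Z[m]).round(3),"mean",Q.mean(0).round(3))
    print(np.round(cv2.boxPoints(r)).tolist())
rect(R&(Z>.1)&(Z<.125)&(hsv[...,2]<60),"lid")
pg=reg(220,245,240,280)&(Z>.122)&(Z<.14); rect(pg,"peg")
S=reg(375,445,165,285)
rect(S&(Z>.088)&(Z<.106),"bar")
rect(S&(Z>.125)&(Z<.16),"scanner")
rect(S&(Z>.004)&(Z<.03),"foot")
rect(reg(370,430,290,350)&(Z>.02),"brown")
for nm,a in dict(mortar=(315,360,130,170),mug=(460,505,190,225),opener=(322,345,240,292),cloche=(118,190,170,240)).items():
    m=reg(*a)&(Z>.02 if nm!="opener" else Z>.004); rect(m,nm)
cv2.imwrite("pics/crop0.png",cv2.resize(p[160:350,330:480,::-1],None,fx=3,fy=3))
E
```

```text
table z -0.0007924360632893812
platter c [0.56643273 0.17832722] r 0.14895698719929987 z 0.029223108385324936
lid 1982 [547. 186.] [106. 225.] 77.4 z 0.114 mean [0.571 0.179]
[[425.0, 158.0], [645.0, 109.0], [668.0, 213.0], [449.0, 262.0]]
peg 45 [465. 214.] [55. 68.] 81.3 z 0.128 mean [0.443 0.209]
[[427.0, 192.0], [494.0, 182.0], [503.0, 237.0], [435.0, 247.0]]
bar 704 [ 553. -310.] [281. 140.] 15.2 z 0.098 mean [ 0.544 -0.307]
[[399.0, -279.0], [436.0, -414.0], [706.0, -340.0], [670.0, -206.0]]
scanner 712 [ 587. -307.] [157.  48.] 80.7 z 0.14 mean [ 0.588 -0.303]
[[551.0, -381.0], [598.0, -388.0], [623.0, -233.0], [576.0, -226.0]]
foot 2139 [ 568. -319.] [218. 373.] 89.8 z 0.009 mean [ 0.558 -0.308]
[[381.0, -427.0], [754.0, -428.0], [754.0, -211.0], [382.0, -209.0]]
brown 878 [ 271. -294.] [158.  77.] 54.5 z 0.036 mean [ 0.262 -0.288]
[[194.0, -336.0], [257.0, -380.0], [349.0, -252.0], [285.0, -207.0]]
mortar 672 [782. -90.] [109. 107.] 13.9 z 0.068 mean [ 0.792 -0.092]
[[717.0, -51.0], [742.0, -156.0], [848.0, -129.0], [822.0, -25.0]]
mug 464 [ 607. -517.] [100.  80.] 71.0 z 0.068 mean [ 0.612 -0.514]
[[553.0, -551.0], [628.0, -577.0], [660.0, -483.0], [585.0, -457.0]]
opener 313 [440. -81.] [154.  68.] 0.0 z 0.006 mean [ 0.445 -0.081]
[[363.0, -47.0], [363.0, -115.0], [517.0, -115.0], [517.0, -47.0]]
cloche 2903 [611. 462.] [159. 174.] 53.8 z 0.141 mean [0.602 0.451]
[[494.0, 449.0], [634.0, 346.0], [728.0, 475.0], [588.0, 578.0]]
```

View pics/crop0.png

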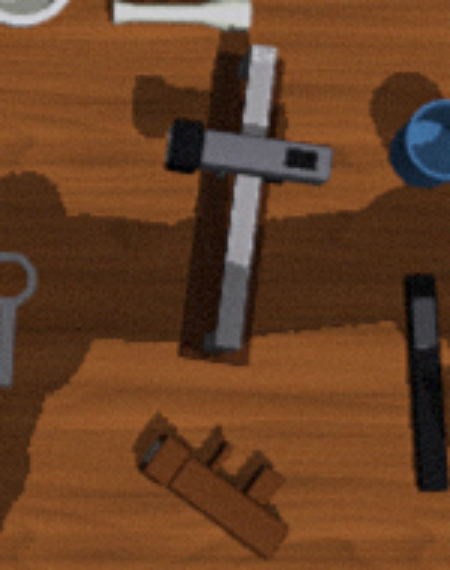

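The crop shows the grey scanner astride the bar with its black window head pointing left (+y), at crop (187,145). The brown look-alike lies flat on the table at crop (215,490), so it stays untouched. Next I'll refine the angles.

```bash
cat >> h.py <<'E'
def onplane(us,vs,z,K,T):
    r=np.stack([(us-K[0,2])/K[0,0],(vs-K[1,2])/K[1,1],np.ones(len(us))],-1)@T[:3,:3].T
    return (T[:3,3]+r*((z-T[2,3])/r[:,2])[:,None])[:,:2]
def biggest(m):
    n,l,s,_=cv2.connectedComponentsWithStats(m.astype(np.uint8)); return l==1+np.argmax(s[1:,4])
def prect(m,z,K,T,name=""):
    v,u=np.nonzero(m); Q=onplane(u,v,z,K,T); c=Q.mean(0); w=np.linalg.svd(Q-c,full_matrices=0)[2][0]
    w=w*np.sign(w[0]) if abs(w[0])>abs(w[1]) else w*np.sign(w[1])
    n=np.array([-w[1],w[0]]); a=(Q-c)@w; b=(Q-c)@n
    mid=c+w*(a.max()+a.min())/2+n*(np.percentile(b,2)+np.percentile(b,98))/2
    r=cv2.minAreaRect((Q*1000).astype(np.float32))
    print(name,len(Q),"pca deg",round(np.degrees(np.arctan2(w[1],w[0])),1),"mid",mid.round(4),"mean",c.round(4),"len",np.ptp(a).round(3),np.ptp(b).round(3),"minrect",np.round(r[0]),np.round(r[1]),round(r[2],1))
    return mid,w
E
python3 - <<'E'
from h import *
z=np.load("top0.npz"); p,d,K,T=[z[k] for k in "pdKT"]
W=cloud(d,K,T); hsv=cv2.cvtColor(p,cv2.COLOR_RGB2HSV); Z=W[:,:,2]
def reg(x0,x1,y0,y1):
    m=np.zeros(d.shape,bool); m[y0:y1,x0:x1]=1; return m
prect(biggest(reg(190,310,165,270)&(Z>.105)&(Z<.122)&(hsv[...,2]<70)),.115,K,T,"lid")
prect(biggest(reg(220,245,250,275)&(Z>.123)),.13,K,T,"peg")
S=reg(375,445,165,285)
bar=S&(Z>.092)&(Z<.108)&(hsv[...,1]<70)
a=bar&reg(400,430,165,200); b=bar&reg(390,430,224,285)
m=biggest(a)|biggest(b); prect(m,.1,K,T,"bar")
prect(biggest(b),.1,K,T,"barlow")
prect(biggest(S&(Z>.128)&(Z<.155)),.14,K,T,"scanner")
prect(biggest(S&(Z>.128)&(Z<.155)&reg(398,445,165,285)),.14,K,T,"barrel")
E
```

```text
lid 1922 pca deg -11.9 mid [0.5723 0.1788] mean [0.5716 0.1787] len 0.174 0.106 minrect [572. 179.] [106. 173.] 77.7
peg 42 pca deg -11.9 mid [0.4399 0.2082] mean [0.44   0.2085] len 0.021 0.018 minrect [440. 209.] [20. 17.] 1.0
bar 589 pca deg -7.8 mid [ 0.5523 -0.3083] mean [ 0.5376 -0.3064] len 0.3 0.025 minrect [ 552. -308.] [ 25. 300.] 82.2
barlow 402 pca deg -7.8 mid [ 0.4793 -0.2984] mean [ 0.4788 -0.2984] len 0.152 0.025 minrect [ 479. -298.] [ 25. 152.] 82.3
scanner 697 pca deg 82.1 mid [ 0.5874 -0.3063] mean [ 0.5877 -0.3028] len 0.157 0.047 minrect [ 588. -307.] [157.  47.] 82.9
barrel 514 pca deg 82.0 mid [ 0.5847 -0.3232] mean [ 0.585 -0.323] len 0.123 0.036 minrect [ 585. -323.] [123.  36.] 82.1
```

Measured positions:

| Item | Value |
|---|---|
| Platter centre | (566, 178) mm |
| Peg | (440, 208) mm, angle 166.4° |
| Box axis | -11.9° |
| Bar normal | 82.2° |
| Scanner | about (588, -307) mm |

The box needs to turn about 86° clockwise. I'll take the tool over to the peg, with its closing line along the tangent.

>>> move_arm(commands="40 24 24 6 0.144;40 24 24 6 0.144;40 24 24 6 0.144;40 24 24 6 0.144;40 24 24 6 0.144;40 24 24 6 0.144;40 24 24 6 0.144;40 24 24 6 0.144;40 24 24 6 0.144;40 24 24 6 0.144;40 5 40 0 0.144;40 5 40 0 0.144;40 5 40 0 0.144;40 5 40 0 0.144;40 5 40 0 0.144;40 5 40 0 0.144;40 5 40 0 0.144;40 5 40 0 0.144;40 5 40 0 0;40 5 40 0 0")

```text
time_s: 2.1
eef_pos: [0.4968, -0.001, 0.2654]
ee_rot: [-0.373, -3.119, 0.001]
force: [0.8, -0.2, -0.2]
width: 0.0403
gripper_force: 0.0
```

>>> move_arm(commands="40 -9 35 0 0;40 -9 35 0 0;40 -10 35 0 0;40 -10 35 0 0;40 -10 35 0 0;40 -9 34 0 0;40 0 0 0 0;40 0 0 -40 0;40 0 0 -40 0;40 0 0 -30 0;40 0 0 0 0")

```text
time_s: 3.2
eef_pos: [0.438, 0.2052, 0.1523]
ee_rot: [-0.372, -3.114, 0.004]
force: [-0.5, -0.5, -0.3]
width: 0.04
gripper_force: 0.0
```

```bash
python3 - <<'E'
from h import *
p,d,K,T=grab("side"); cv2.imwrite("pics/side1.png",cv2.resize(p[220:420,180:440,::-1],None,fx=3,fy=3))
s=telemetry.sense(); print(s["eef_pos"],s["force"],s["qpos"])
E
```

```text
[0.43909979 0.20611441 0.15458633] [-0.34429612 -0.18255591  0.99354719] [ 0.18745486  0.27783271 -0.86473215  2.03175696  0.25826105  0.94603612
  0.52154933]
```

View pics/side1.png

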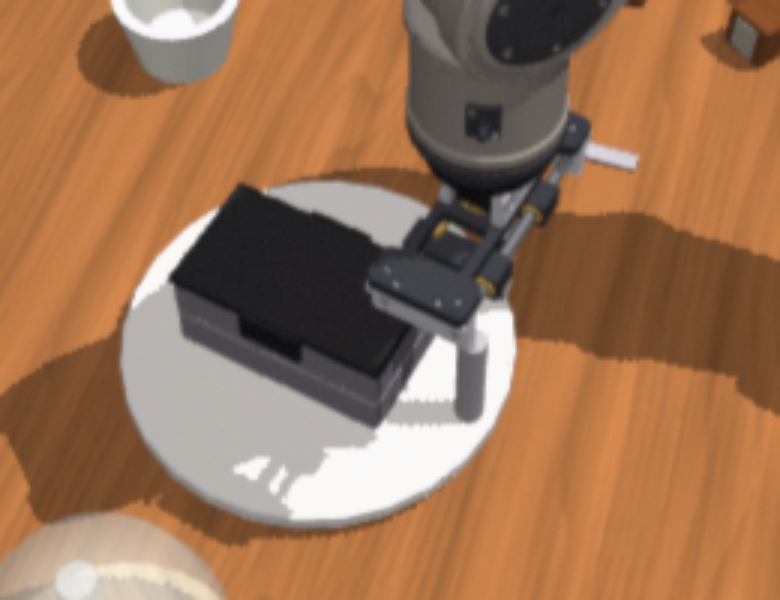

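The crop shows the fingertips about 25 mm above the peg, with the near finger's tip at (465,325) and the peg top at (472,340). Allowing for parallax this matches the fingers straddling the peg. I'll go down gently and watch the force.

>>> move_arm(commands="40 1 2 -12 0;40 0 0 -12 0;40 0 0 -12 0;40 0 0 -12 0;40 0 0 0 0")

```text
time_s: 3.75
eef_pos: [0.4402, 0.2082, 0.1059]
ee_rot: [-0.372, -3.117, 0.002]
force: [0.1, -0.0, 0.1]
width: 0.0401
gripper_force: 0.0
```

>>> move_arm(commands="30 0 0 0 0;30 1.5 5.5 0 -0.044;30 1.6 5.4 0 -0.044;30 4.0 10.6 0 -0.087;30 4.9 10.2 0 -0.087;30 5.8 9.7 0 -0.087;30 6.6 9.2 0 -0.087;30 7.4 8.6 0 -0.087;30 8.1 7.9 0 -0.087;30 8.8 7.2 0 -0.087;30 9.4 6.4 0 -0.087;30 9.9 5.5 0 -0.087;30 10.3 4.6 0 -0.087;30 10.7 3.7 0 -0.087;30 11 2.8 0 -0.087;30 11.2 1.8 0 -0.087;30 5.6 0.5 0 -0.043;30 3 0 0 -0.022;30 0 0 0 0;30 0 0 0 0")

```text
time_s: 5.75
eef_pos: [0.5607, 0.3082, 0.1077]
ee_rot: [-2.165, -2.276, -0.0]
force: [-0.4, 0.2, -0.1]
width: 0.03
gripper_force: 0.0
```

```bash
cat > box.py <<'E'
from h import *
import sys
p,d,K,T=grab("top"); cv2.imwrite(f"pics/{sys.argv[1]}.png",p[:,:,::-1])
W=cloud(d,K,T); hsv=cv2.cvtColor(p,cv2.COLOR_RGB2HSV); Z=W[:,:,2]
R=np.zeros(d.shape,bool); R[165:285,190:310]=1
prect(biggest(R&(Z>.105)&(Z<.122)&(hsv[...,2]<70)),.115,K,T,"lid")
s=telemetry.sense(); print(s["time_s"],s["eef_pos"],s["ee_rot"],s["force"],s["qpos"])
E
python3 box.py t1
```

```text
lid 1566 pca deg 80.0 mid [0.5771 0.1708] mean [0.575  0.1583] len 0.187 0.119 minrect [569. 172.] [106. 172.] 5.3
5.8 [0.56063951 0.30818203 0.10766039] [-2.16510510e+00 -2.27635335e+00 -2.32152086e-04] [-0.00775521  1.23651098 -0.10742315] [-0.23911721  0.51070874 -0.48558112  1.74953797  0.28395242  0.95129246
 -0.78831272]
```

View pics/t1.png

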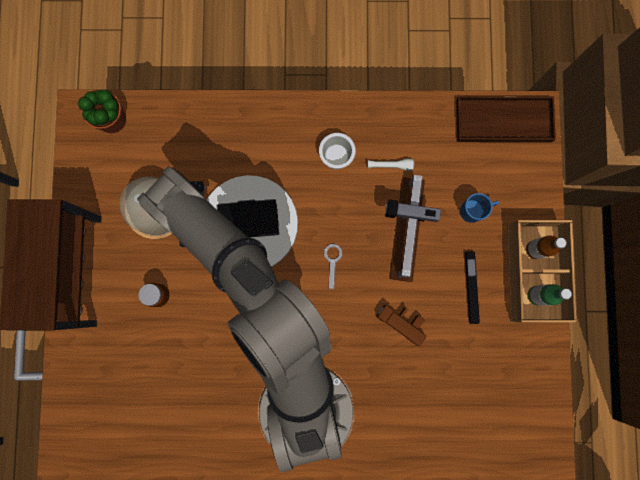

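The arm hides part of the lid, but its visible edges at (225–278, 200–237) put the box axis at about -84.7°. It needs about 12.5° more.

>>> move_arm(commands="30 7 0.1 0 -0.054;30 7.1 -0.3 0 -0.054;30 7.1 -0.6 0 -0.055;30 7.1 -1 0 -0.055;30 0 0 0 0;30 0 0 0 0;30 0 0 0 0")

```text
time_s: 6.5
eef_pos: [0.5887, 0.3065, 0.1075]
ee_rot: [-2.399, -2.028, 0.0]
force: [-0.1, 0.8, -0.5]
width: 0.0305
gripper_force: 0.0
```

```bash
python3 box.py t2
```

```text
lid 1337 pca deg 63.2 mid [0.5846 0.1629] mean [0.575  0.1519] len 0.192 0.103 minrect [571. 171.] [177. 100.] 78.7
6.55 [0.58872797 0.30651614 0.10752696] [-2.39932429e+00 -2.02773121e+00  5.47381721e-05] [ 0.12150723  0.05132171 -0.36079441] [-0.26451552  0.53649234 -0.42712919  1.69422292  0.25985176  0.96737072
 -0.95464754]
```

>>> move_arm(commands="30 -4 0.3 0 0.015;30 0 0 0 0.015;30 0 0 40 0;30 0 0 40 0;30 0 0 40 0;30 0 0 35 0;60 0 -40 0 0;60 0 -40 0 0;60 0 -40 0 0;60 0 -40 0 0;60 0 -40 0 0;60 0 -40 0 0;60 0 -40 0 0;60 0 -40 0 0;60 0 -40 0 0;60 0 -40 0 0;60 0 -40 0 0;60 0 -40 0 0;60 0 -40 0 0;60 0 -40 0 0")

```text
time_s: 8.55
eef_pos: [0.5848, -0.2548, 0.2626]
ee_rot: [2.369, 2.063, -0.0]
force: [0.5, 1.0, -0.0]
width: 0.06
gripper_force: 0.0
```

```bash
python3 box.py t3
```

```text
lid 1920 pca deg 82.1 mid [0.5678 0.1716] mean [0.5676 0.1706] len 0.173 0.106 minrect [568. 172.] [173. 106.] 82.5
8.6 [ 0.58339529 -0.26257535  0.26216605] [ 2.37475695  2.05423223 -0.00406716] [-2.42806338 -6.50243553 -0.52891441] [ 0.49209452  0.33618535 -0.22222752  1.61070244  0.08126364  1.20353469
  0.10820863]
```

View pics/t3.png

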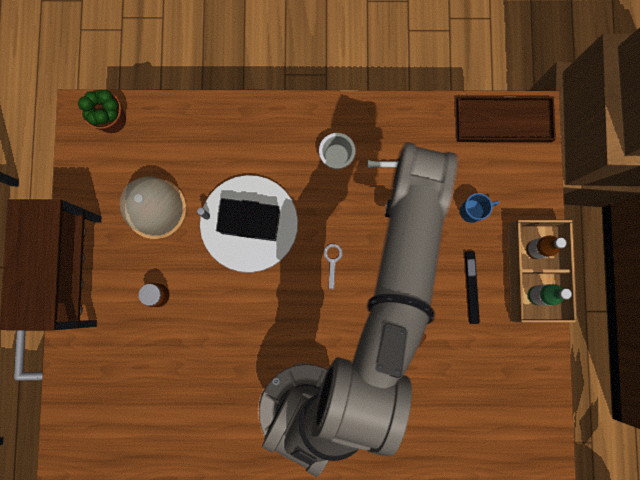

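The view shows the box at (248,219) with its axis at -97.9°, square to the bar, so the label centre works out to about (556, 85, 75) mm. Bystanders look unmoved. Next, the scanner.

>>> move_arm(commands="60 2 -30 0 0;60 0 -20 0 0;60 0 0 0 0;60 0 0 0 0;60 0 0 0 0")

```text
time_s: 9.1
eef_pos: [0.5874, -0.3021, 0.2625]
ee_rot: [-2.369, -2.063, -0.001]
force: [0.3, -0.6, 0.3]
width: 0.0598
gripper_force: 0.0
```

```bash
python3 - <<'E'
from h import *
s=telemetry.sense(); print(s["eef_pos"],s["ee_rot"])
p,d,K,T=grab("wrist"); cv2.imwrite("pics/w1.png",p[:,:,::-1])
W=cloud(d,K,T); Z=W[...,2]; hsv=cv2.cvtColor(p,cv2.COLOR_RGB2HSV)
m=(Z>.128)&(Z<.155)&(np.hypot(W[...,0]-.587,W[...,1]+.31)<.13); print(m.sum())
prect(biggest(m),.14,K,T,"scanner")
E
```

```text
[ 0.58739379 -0.30205232  0.26250348] [-2.36855857e+00 -2.06335479e+00 -5.55622778e-04]
8373
scanner 8373 pca deg 82.1 mid [ 0.5878 -0.3065] mean [ 0.5892 -0.297 ] len 0.155 0.046 minrect [ 587. -306.] [156.  46.] 81.0
```

View pics/w1.png

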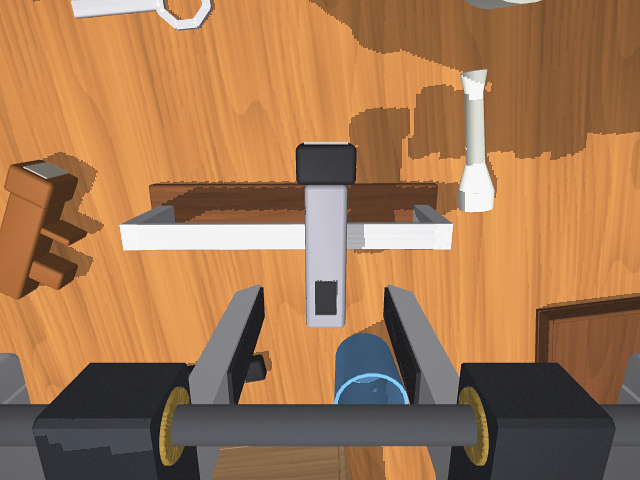

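The wrist view shows the grey scanner centred between the open fingers, its head at (326,163) and barrel at (326,255), with the bar across at row 236. It measures at (587.4, -309) mm with yaw 82.1°. Going down to grip it.

>>> move_arm(commands="60 0 -7 -35 0;60 0 0 -35 0;60 0 0 -35 0;60 0 0 -30 0;60 0 0 -15 0;60 0 0 -4 0;60 0 0 0 0;34 0 0 0 0;30 0 0 0 0;25 0 0 0 0;25 0 0 0 0;25 0 0 0 0;25 0 0 0 0", squeeze=30)

```text
time_s: 10.45
eef_pos: [0.5875, -0.3105, 0.1092]
ee_rot: [2.37, 2.061, 0.001]
force: [-0.5, 0.6, 6.3]
width: 0.0339
gripper_force: 30.0
```

>>> move_arm(commands="25 0 0 10 0;25 0 0 20 0;25 0 0 30 0;25 0 0 20 0;25 -4 16 0 0;25 -7 30 0 0;25 -7 30 0 0;25 -7 30 0 0;25 -7 30 0 0;25 -7 30 0 0;25 -7 30 0 0;25 -4 20 0 0;25 -4 10 0 0;25 0 0 0 0;25 0 0 0 0;25 0 0 0 0")

```text
time_s: 12.05
eef_pos: [0.5332, -0.0856, 0.1883]
ee_rot: [-2.372, -2.06, 0.001]
force: [0.1, -0.2, -3.7]
width: 0.0342
gripper_force: 30.0
```

```bash
python3 - <<'E'
from h import *
s=telemetry.sense(); print(s["eef_pos"],s["ee_rot"],s["force"],s["width"],s["gripper_force"])
p,d,K,T=grab("wrist"); cv2.imwrite("pics/w2.png",p[:,:,::-1])
W=cloud(d,K,T); Z=W[...,2]; hsv=cv2.cvtColor(p,cv2.COLOR_RGB2HSV)
zt=s["eef_pos"][2]+.031; e=s["eef_pos"]
m=biggest((abs(Z-zt)<.008)&(np.hypot(W[...,0]-e[0],W[...,1]-e[1])<.12)); print(m.sum(),np.nanmedian(Z[m])-e[2])
prect(m,zt,K,T,"scanner")
# slope of barrel top along its axis
P=W[m]; A=np.c_[P[:,:2]-P[:,:2].mean(0),np.ones(len(P))]; print("slope",np.linalg.lstsq(A,P[:,2],rcond=None)[0])
E
python3 box.py t4
```

```text
[ 0.53317235 -0.0855533   0.18829863] [-2.37194824e+00 -2.05992032e+00  5.36259779e-04] [ 0.05401211 -0.19081885 -3.69840993] 0.03422420983739979 29.999272227287292
25500 0.032419131050601846
scanner 25500 pca deg 81.9 mid [ 0.5357 -0.0631] mean [ 0.537  -0.0545] len 0.117 0.062 minrect [536. -63.] [117.  62.] 81.9
slope [0.00255465 0.02349672 0.22101023]
lid 1918 pca deg 81.2 mid [0.5677 0.172 ] mean [0.5675 0.1713] len 0.174 0.107 minrect [567. 172.] [173. 106.] 82.5
12.15 [ 0.53318261 -0.08531093  0.18831042] [-2.37176681e+00 -2.05997178e+00  3.67407756e-04] [-0.25542752  0.34823589 -2.84609697] [ 0.30580196  0.24177971 -0.30963151  1.91111961  0.08677563  1.00175535
 -0.1827036 ]
```

View pics/w2.png

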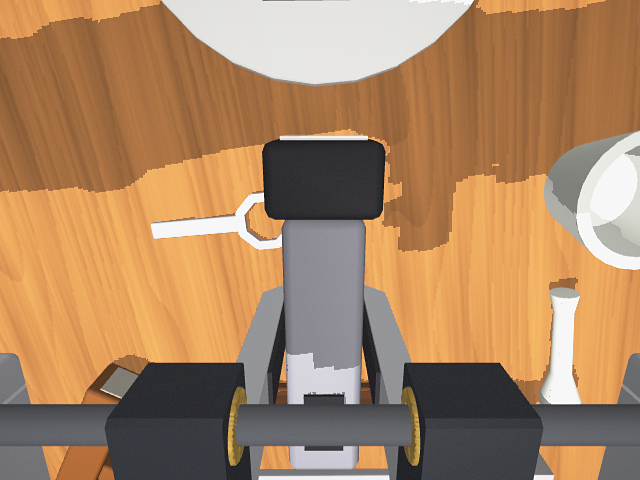

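The scanner is held straight and level, with its head at (325,180) and the platter edge ahead of it. I'll lower it to the beam height and hold.

>>> move_arm(commands="25 0 0 -15 0;25 0 0 -25 0;25 0 0 -25 0;25 0 0 -25 0;25 0 3 -20 0;25 0 4 -10 0;25 0.5 4 -4 0;25 0 0 0 0;25 0 0 0 0;25 0 0 0 0;25 0 0 0 0")

```text
time_s: 13.25
eef_pos: [0.534, -0.0736, 0.0652]
ee_rot: [2.37, 2.061, 0.001]
force: [0.2, -0.0, -3.1]
width: 0.034
gripper_force: 30.0
```

```bash
python3 - <<'E'
from h import *
s=telemetry.sense(); print(s["eef_pos"],s["ee_rot"],s["force"],s["gripper_force"])
p,d,K,T=grab("side"); cv2.imwrite("pics/s2.png",cv2.resize(p[150:400,180:480,::-1],None,fx=2.5,fy=2.4))
p,d,K,T=grab("top"); W=cloud(d,K,T); Z=W[...,2]
m=(Z>.085)&(Z<.105); m[:, :298]=0; m[:, 350:]=0; m[:195]=0; m[250:]=0
if m.sum()>30: prect(biggest(m),.097,K,T,"scan front")
E
python3 box.py t5
```

```text
[ 0.53403011 -0.07357636  0.06515305] [2.36998467e+00 2.06089475e+00 9.87992804e-04] [ 0.18923911 -0.03661899 -3.09117994] 29.999426901340485
scan front 117 pca deg 6.3 mid [ 0.5415 -0.005 ] mean [ 0.5399 -0.0055] len 0.049 0.027 minrect [542.  -7.] [47. 26.] 0.3
lid 1923 pca deg 82.0 mid [0.5678 0.1716] mean [0.5677 0.1712] len 0.173 0.107 minrect [568. 172.] [173. 106.] 82.9
13.4 [ 0.53378348 -0.07345966  0.06476708] [2.37032712e+00 2.06134037e+00 4.31896284e-04] [-0.52361389  0.34801091 -3.698598  ] [ 0.257818    0.39655079 -0.29118211  2.01747538  0.16368624  0.74894287
 -0.27144524]
```

View pics/s2.png

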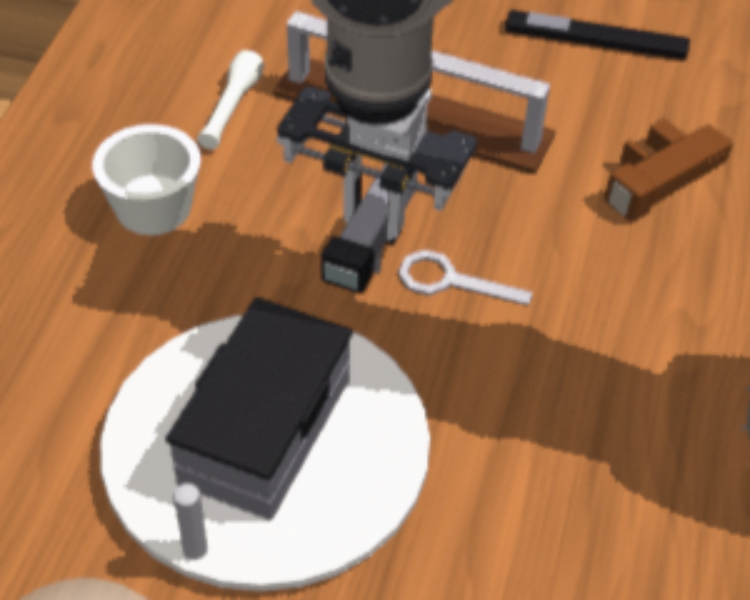

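The view shows the scanner window at (342,275) facing the box's labelled end, with a gap of about 80 mm. The numbers match the target, so I'll hold for about 3 s.

>>> move_arm(commands="25 0 0 0 0;25 0 0 0 0;25 0 0 0 0;25 0 0 0 0;25 0 0 0 0;25 0 0 0 0;25 0 0 0 0;25 0 0 0 0;25 0 0 0 0;25 0 0 0 0;25 0 0 0 0;25 0 0 0 0;25 0 0 0 0;25 0 0 0 0;25 0 0 0 0;25 0 0 0 0;25 0 0 0 0;25 0 0 0 0;25 0 0 0 0;25 0 0 0 0")

```text
time_s: 15.4
eef_pos: [0.5336, -0.0733, 0.0645]
ee_rot: [-2.37, -2.062, -0.0]
force: [0.9, 0.7, -2.8]
width: 0.0334
gripper_force: 30.0
```

>>> move_arm(commands="25 0 0 0 0;25 0 0 0 0;25 0 0 0 0;25 0 0 0 0;25 0 0 0 0;25 0 0 0 0;25 0 0 0 0;25 0 0 0 0;25 0 -3 15 0;25 0 -5 30 0;25 0 0 30 0;25 0 0 30 0;25 0 0 19 0;25 0 0 0 0")

```text
time_s: 16.8
eef_pos: [0.535, -0.0815, 0.191]
ee_rot: [2.368, 2.059, 0.004]
force: [-0.2, 0.1, -2.6]
width: 0.034
gripper_force: 30.0
```

>>> move_arm(commands="25 4 -16 0 0;25 7 -30 0 0;25 7 -30 0 0;25 7 -30 0 0;25 7 -30 0 0;25 7 -30 0 0;25 7 -30 0 0;25 4 -20 0 0;25 3 -15 0 0;25 0 0 0 0;25 0 0 0 0;25 0 0 0 0")

```text
time_s: 18.0
eef_pos: [0.5868, -0.3109, 0.1884]
ee_rot: [-2.368, -2.063, -0.0]
force: [0.1, -0.0, -3.9]
width: 0.0336
gripper_force: 30.0
```

```bash
python3 - <<'E'
from h import *
s=telemetry.sense(); print(s["eef_pos"],s["ee_rot"],s["force"],s["width"])
p,d,K,T=grab("side"); cv2.imwrite("pics/s3.png",cv2.resize(p[90:240,250:430,::-1],None,fx=4,fy=4))
E
```

```text
[ 0.58676274 -0.31091612  0.18836573] [-2.36844117e+00 -2.06308232e+00 -4.73298060e-04] [ 0.14360432 -0.00451061 -3.8895081 ] 0.033584092240382536
```

View pics/s3.png

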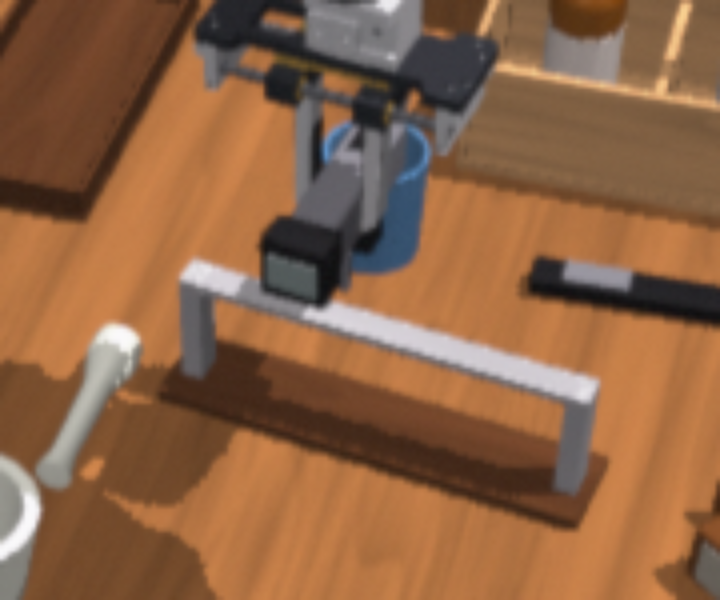

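The scanner hangs level above the bar, with its head at (300,260) and the bar from (195,270) to (590,385). Lowering it onto the bar.

>>> move_arm(commands="25 0 -1.5 -20 0;25 0 0 -20 0;25 0 0 -15 0;25 0 0 -10 0;25 0 0 -6 0;25 0 0 -4 0;25 0 0 -2 0;25 0 0 0 0;25 0 0 -1 0;25 0 0 0 0")

```text
time_s: 19.05
eef_pos: [0.5868, -0.3139, 0.1107]
ee_rot: [2.37, 2.062, 0.0]
force: [-0.2, -0.2, -3.0]
width: 0.0341
gripper_force: 30.0
```

Not in contact yet, so about 1.5 mm more.

>>> move_arm(commands="25 0 0.5 -1 0;25 0 0 0 0;25 0 0 -0.7 0;25 0 0 0 0;25 0 0 0 0")

```text
time_s: 19.55
eef_pos: [0.5867, -0.3133, 0.1092]
ee_rot: [2.37, 2.062, 0.0]
force: [-3.0, 2.3, 5.3]
width: 0.0341
gripper_force: 30.0
```

Seated: the force went from -3 to +5 N. Opening the fingers and lifting clear.

>>> move_arm(commands="36 0 0 0 0;40 0 0 0 0;50 0 0 0 0;60 0 0 0 0;60 0 0 0 0;60 0 0 10 0;60 0 0 30 0;60 0 0 40 0;60 0 0 40 0;60 0 0 30 0;60 0 0 0 0;60 0 0 0 0")

```text
time_s: 20.75
eef_pos: [0.5868, -0.3134, 0.2598]
ee_rot: [2.369, 2.061, 0.001]
force: [-0.2, -0.1, -0.5]
width: 0.0602
gripper_force: 0.0
```

```bash
python3 - <<'E'
from h import *
p,d,K,T=grab("wrist"); W=cloud(d,K,T); Z=W[...,2]
m=biggest((Z>.128)&(Z<.155)&(np.hypot(W[...,0]-.587,W[...,1]+.31)<.13)); prect(m,.14,K,T,"scanner")
P=W[m]; A=np.c_[P[:,:2]-P[:,:2].mean(0),np.ones(len(P))]; print("plane",np.linalg.lstsq(A,P[:,2],rcond=None)[0])
p,d,K,T=grab("side"); cv2.imwrite("pics/s4.png",cv2.resize(p[60:420,160:480,::-1],None,fx=1.6,fy=1.6))
E
python3 box.py t6
```

```text
scanner 8671 pca deg 82.0 mid [ 0.5866 -0.3098] mean [ 0.5879 -0.3002] len 0.155 0.046 minrect [ 587. -310.] [155.  45.] 82.9
plane [0.00211573 0.01353392 0.14182574]
lid 1930 pca deg 81.9 mid [0.5677 0.1715] mean [0.5676 0.1711] len 0.173 0.106 minrect [568. 172.] [173. 106.] 82.5
20.9 [ 0.58612607 -0.31309272  0.2576688 ] [-2.36907643e+00 -2.06077497e+00  1.08398113e-03] [ 0.16328757 -0.70876627 -0.1757979 ] [ 0.54406871  0.38068328 -0.20217039  1.55642857  0.07950637  1.21433537
  0.18912344]
```

View pics/s4.png

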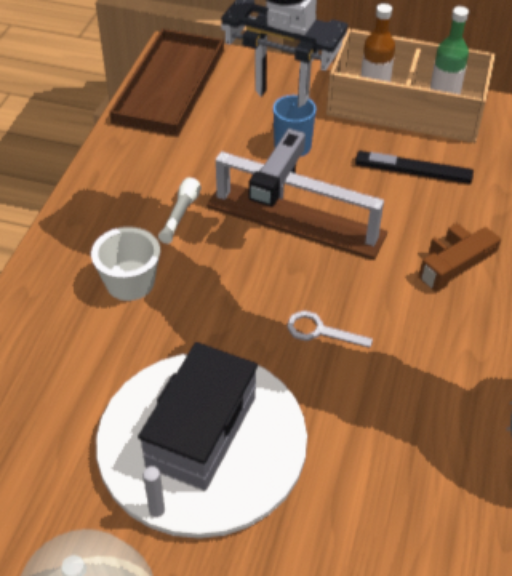

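The scanner sits astride the bar at (278,165), level and let go. The box still faces the stand at -98°, and the gripper is well clear. Handing the job in.

```bash
python3 -c "
from workcell import close_job
print(close_job())"
```

```text
the job is handed in; nothing more can be done
None
```

The job is handed in, with no verdict returned: the box was turned square to the bar by the peg, the scanner was held about 80 mm from the label for over 2 s, then hung back level on the bar and let go, and the bystanders in view looked unmoved.

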